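Close up the rack row and latch the carrier gate

ROBOT

A 7-joint arm with a two-finger parallel gripper is mounted at the origin on a cart in front of the work surface, level with it; the furniture and walls round the work are solid. World frame = base frame: x ahead of the robot, y to its left, z up, the work surface at z = 0. Lengths are in mm, angles in rad, forces in N, time in s.
With the tool pointing down it reaches from about 400 to 875 mm from the base axis. Payload 4.4 kg.
Tool frame: the origin (TCP) lies midway between the tips of the shut fingers; the grasp point (between the pads) lies grasp_offset behind it (grasp_offset is the distance from the TCP to the grasp point, in mm); z points along the fingers, y is the line along which they close (so a half turn about z gives the same grasp; the last joint's range is limited). The gripper opens to 85 mm and grips with 20 to 120 N. Pads are 22 mm wide; open, the fingers measure 114 mm over their backs; the gripper's body (76 mm by 85 mm) begins 54 mm behind the grasp point. The pads swing forward as they close: fully open they stand 13 mm farther back than shut.
Start: joints at [-1.394, 0.628, 0.038, 1.517, -0.027, 0.996, -0.02], TCP at [156.249, 630.955, 231.313] pointing down, gripper open.
Joint ranges: [-3.06, 3.06], [-0.37, 2.12], [-1.25, 1.32], [0.18, 2.47], [-1.1, 4.24], [0.23, 1.98], [-2.94, 2.94]. Speed limits (rad/s): [2.57, 2.57, 3.14, 3.14, 3.14, 3.14, 3.14].

INTERFACE

Orientations are given as [roll, pitch, yaw] about the fixed x, y, z axes, in that order (R = Rz(yaw) Ry(pitch) Rx(roll)).
In Python, from cell import * gives the robot as it stands. The module is installed in compiled form; this text tells all that it offers.
- The arm moves only by the shell command python3 -m jog 'ROWS'. ROWS is a JSON object of lists of equal length, an entry for each row: "angular": the turn, a rotation vector about the tool's x, y, z in degrees, a list of three; "travel": the shift along the tool's x, y, z in cm, a list of three; "fingers": the closure, from 0 (fully open) to 1 (shut). In form: {"angular": [[rx, ry, rz], ...], "travel": [[tx, ty, tz], ...], "fingers": [fingers, ...]}. A call has 1 to 5 rows; each row is the pose to reach, as a shift and turn from the pose commanded when the call began, along the tool's axes at that moment; what a row does not reach only later rows make up. A row lasts 1/8 s, in which the tool goes at most 62.5 mm and 10.7 degrees, less where a joint would pass 70% of its speed; a pose out of reach is approached as far as the arm can. A call with a gripper value outside its range is refused whole. The fingers move at their own pace and stop on an object; the grip force is fixed at half the most. Time passes only in rows, so rows that repeat a pose let the fingers close. It gives the time, the measured TCP pose, the force and the opening at its end, in the units of the state.
- read_state(): the state, without advancing time (a new reading comes with each control period).
- get_image(name): name is "scene" or "top"; returns the picture (400x640x3 uint8, red, green, blue); there is no depth.
- camera_model(name): a dict with "mtx" (3x3 intrinsics, pixels), "k1" (the pictures are not rectified: a ray, as slopes to the right and down, at radius r is drawn at 1 + k1 r^2 times it, then the intrinsics apply), "T" (4x4, takes a point from camera to world coordinates). Camera axes: x right, y down, z forward; pixel columns grow to the right and rows downward; lengths in mm; the calibration is good to about 2 mm. A picture is of the moment at which its call begins. camera_model takes no time and is no camera call.
- finish_job(): hands the job in, once; it reports no verdict.
The state is a dict: "clock": time; "qpos": joint angles; "qd": joint speeds; "tau": joint torques, N m; "eef_pos": TCP position; "tool_rot": TCP orientation; "force": force on the tool from outside, world axes, zero at the start; "torque": the same for the moment, N m; "width": finger opening in mm.
Only numpy, scipy, OpenCV 4.12 (cv2) and the standard library are available. Lean on these libraries where they do the work, as an engineer would, in place of code of your own. Each camera call takes 0.05 s, during which the arm holds its last target. There are 200 camera calls.

TASK

Set the loose test tube rack upright into the carrier channel, in line with the rack already standing there, and slide it along until the two racks butt flush end to end, with no gap, against the carrier's end stop. Then, and only then, swing the orange gate shut across the open end until it clicks past its ball catch and is fully home. Leave the cover-glass box and the bottles where they are.

Things in the scene. Friction and masses are not known exactly. Their poses are not given: they have to be found in the camera images.
- rack_loose: loose cream plastic test tube rack standing on the desk, 52 (x) x 128 (y, long) x 66 (z) mm, 85 g; origin at the centre of its underside, z up; the two ends (y = +-64) are flat plates; grasp it across its 52 mm width (x) at the top, where rails run along both long sides 50 to 65 mm above the origin. Symmetric: either end may lead.
- rack_standing: the like rack, 52 x 128 x 66 mm, already standing in the carrier against its end stop; origin at the centre of its underside; long axis y. Not fixed. When the loose rack is butted against it, the origins are 128 mm apart along y.
- carrier: grey fixed rack carrier, 80 x 305 mm, long axis y, origin on the desk under its middle. Floor 4 mm above the desk; channel 62 mm wide (x = +-31) between aluminium rails, tops 16 mm above the desk (y -145 to +107). Inner face of the 46 mm high end stop at y = -135. Open end at +y. Gate when closed: inner face at y = +124.5. Keeper with ball catch at x = +67, y = +137, 36 mm high.
- rack_place (a point): where the underside centre of the loose rack belongs: on the channel floor, at carrier x = 0, y = +57, z = 4 mm
- gate_pivot (a point): the gate's upright pivot axis, on the carrier floor at carrier x = -42, y = +129.5 mm
- gate (a joint): angle of the orange gate arm about its upright pivot, rad: 0 = fully home across the channel (arm along the carrier's +x), growing anticlockwise from above as it opens to 1.75 (arm roughly along +y, away from the channel). The sprung ball catch is passed at about 0.15 to 0.07 with some 3 N at the handle, and then holds the gate at 0.
- gate_grip (a point): middle of the black upright handle post at the gate's free end, 84 mm from the pivot axis, 100 mm above the desk; handle 14 mm in diameter, from 72 to 118 mm above the desk; round, so it may be pinched at any yaw or pushed sideways.
- cover_glass_box: light blue carton, 48 (x) x 98 (y) x 34 mm, on the desk, bystander; origin at the centre of its underside
- amber_bottle: amber bottle with blue cap, 57 mm diameter, 122 mm high, bystander on the glass sheet behind the carrier; origin at the centre of its underside
- green_dropper: amber dropper bottle with green bulb, 43 mm diameter, 108 mm high, bystander on the glass sheet behind the carrier; origin at the centre of its underside

How it is judged (in metres and radians):
On the way, in this order (a step that is already met when the one before it is completed fails the run):
1. the racks are butted flush in the channel while the gate is still open (more than 0.6 rad) (y of rack_loose in the frame of rack_standing between 0.12 and 0.1305 m and x of rack_loose in the frame of rack_standing between -0.008 and 0.008 m and z of rack_loose in the frame of rack_standing between -0.004 and 0.004 m and angle between the y axis of rack_loose and the y axis of rack_standing, either way round below 0.05 rad and y of rack_standing in the frame of carrier below -0.0675 m and z of rack_standing in the frame of carrier below 0.009 m and angle between each of rack_standing, rack_loose's own z axis and vertical below 0.06 rad and value of joint gate above 0.6 rad), for 0.2 s.
2. the gate is home past its catch (under 0.03 rad) (value of joint gate below 0.03 rad), for 0.2 s.
At the end, for the whole second after the job is handed in: Both racks stand upright (within 0.06 rad) on the carrier floor, the standing rack within 3.5 mm of the end stop, the loose one butted to its end with a gap under 2.5 mm, in line within 8 mm and 0.05 rad, all at rest; the gate is past its catch, within 0.03 rad of fully home (y of rack_loose in the frame of rack_standing between 0.12 and 0.1305 m and x of rack_loose in the frame of rack_standing between -0.008 and 0.008 m and z of rack_loose in the frame of rack_standing between -0.004 and 0.004 m and angle between the y axis of rack_loose and the y axis of rack_standing, either way round below 0.05 rad and y of rack_standing in the frame of carrier below -0.0675 m and z of rack_standing in the frame of carrier below 0.009 m and angle between each of rack_standing, rack_loose's own z axis and vertical below 0.06 rad and value of joint gate below 0.03 rad and linear speed of each of rack_loose, rack_standing below 0.02 m/s); the robot touches nothing.
It fails at once if the cover glass box is moved more than 30 mm or tipped over (distance of cover_glass_box from where it was at the start of the episode above 0.03 m or angle between cover_glass_box's own z axis and vertical above 0.4 rad).
It fails at once if the amber bottle is moved more than 30 mm or tipped over (distance of amber_bottle from where it was at the start of the episode above 0.03 m or angle between amber_bottle's own z axis and vertical above 0.4 rad).
It fails at once if the green dropper is moved more than 30 mm or tipped over (distance of green_dropper from where it was at the start of the episode above 0.03 m or angle between green_dropper's own z axis and vertical above 0.4 rad).
It also fails if it takes over 51 s, if anything falls off the work surface, if the arm or the gripper's body presses on something with over 40 N, if the wrist force passes 120 N, or if a joint passes its speed limit or range.

## Working session

There is one attempt and no reset: what is moved stays moved. The work goes in short steps, Python scripts to look and compute and a shell command to move; the robot and the scene stay as the last step left them, time stands still between calls to the robot, and variables do not carry over. Pictures are saved under pics/ and viewed, on a budget of 10 in all, crops included, one or two more only if the job needs it, and the job is handed in when it is done.

```bash
mkdir -p pics; python3 - <<'E'
from cell import *
import cv2
print(read_state())
for n in("scene","top"):
    cv2.imwrite(f"pics/{n}0.png",get_image(n)[:,:,::-1]); print(n,camera_model(n))
E
```

```text
{'clock': 0.0, 'qpos': array([-1.39381653,  0.62932118,  0.03844774,  1.51835228, -0.02703907,
        0.99631161, -0.020004  ]), 'qd': array([ 7.40178259e-05,  4.56732304e-04, -5.33398361e-04,  3.53788332e-04,
        3.04578909e-04,  1.27948446e-03,  5.70922292e-04]), 'tau': array([-9.81789890e-04, -5.63393354e+01,  1.22504298e+00, -1.93437731e+01,
        1.06694808e-02,  1.09141695e-02, -3.14308409e-06]), 'eef_pos': array([156.07603793, 630.34612621, 230.41038581]), 'tool_rot': array([-3.13971791e+00, -6.11791247e-06,  2.89878326e+00]), 'force': array([0.37828995, 0.05813795, 0.18754757]), 'torque': array([-0.03198798, -0.03403276,  0.02907466]), 'width': 85.5205734658327}
scene {'mtx': array([[417.26916172,   0.        , 320.74561124],
       [  0.        , 417.26916172, 195.77022224],
       [  0.        ,   0.        ,   1.        ]]), 'k1': 0.011808824507193404, 'T': array([[ 6.87632356e-01, -5.37554457e-01,  4.88054249e-01,
         1.41805451e+02],
       [-7.25864472e-01, -4.93406747e-01,  4.79239554e-01,
        -3.77095910e+02],
       [-1.68080992e-02, -6.83801863e-01, -7.29474126e-01,
         8.02119551e+02],
       [ 0.00000000e+00,  0.00000000e+00,  0.00000000e+00,
         1.00000000e+00]])}
top {'mtx': array([[368.75206739,   0.        , 315.62940636],
       [  0.        , 368.75206739, 201.33090973],
       [  0.        ,   0.        ,   1.        ]]), 'k1': 0.025489530941678048, 'T': array([[ 2.12206658e-02, -9.92164328e-01,  1.23124444e-01,
         5.09989911e+02],
       [-9.99524193e-01, -1.82965176e-02,  2.48319239e-02,
         7.20379933e+01],
       [-2.23846005e-02, -1.23592811e-01, -9.92080514e-01,
         9.86804637e+02],
       [ 0.00000000e+00,  0.00000000e+00,  0.00000000e+00,
         1.00000000e+00]])}
```

View pics/scene0.png

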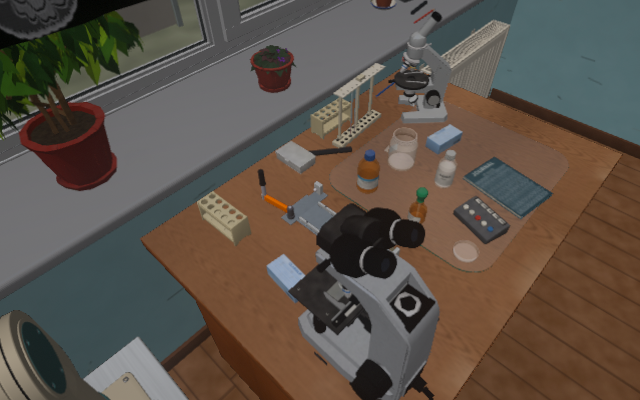

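View pics/top0.png

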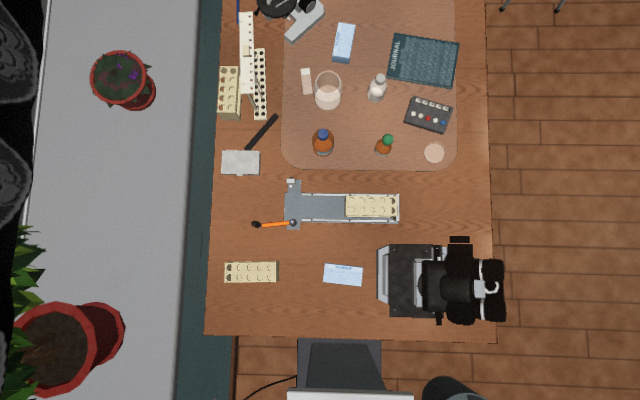

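Top view: the carrier runs along columns 285–400 at about row 208. The standing rack is at (372,206), the open gate at (255–295,223), the loose rack at (251,272), the box at (343,275), and the bottles at (322,142) and (385,145). I'll zoom in to measure.

```bash
cat > h.py <<'E'
import numpy as np, cv2
from cell import *
def ray(n,px):
    m=camera_model(n); px=np.array(px,float).reshape(-1,1,2)
    s=cv2.undistortPoints(px,m["mtx"],np.array([m["k1"],0,0,0.]))[:,0]
    d=np.c_[s,np.ones(len(s))]@m["T"][:3,:3].T
    return m["T"][:3,3],d
def at(n,px,z):
    o,d=ray(n,px); z=np.broadcast_to(z,len(d)); return o+d*((z-o[2])/d[:,2])[:,None]
def proj(n,P):
    m=camera_model(n); Ti=np.linalg.inv(m["T"])
    r,_=cv2.Rodrigues(Ti[:3,:3]); return cv2.projectPoints(np.array(P,float).reshape(-1,1,3),r,Ti[:3,3],m["mtx"],np.array([m["k1"],0,0,0.]))[0][:,0]
def crop(n,f,c0,c1,r0,r1,k,src=None):
    im=get_image(n)[:,:,::-1] if src is None else cv2.imread(src)
    im=cv2.resize(im[r0:r1,c0:c1],None,fx=k,fy=k,interpolation=cv2.INTER_CUBIC)
    for c in range((c0+9)//10*10,c1,10): cv2.line(im,(int((c-c0)*k),0),(int((c-c0)*k),4 if c%50 else 12),(0,0,255),1)
    for r in range((r0+9)//10*10,r1,10): cv2.line(im,(0,int((r-r0)*k)),(4 if r%50 else 12,int((r-r0)*k)),(0,0,255),1)
    cv2.imwrite(f,im)
E
python3 -c "
from h import *
crop('top','pics/c1.png',215,411,170,295,4,'pics/top0.png')"
```

```text
(no output)
```

View pics/c1.png

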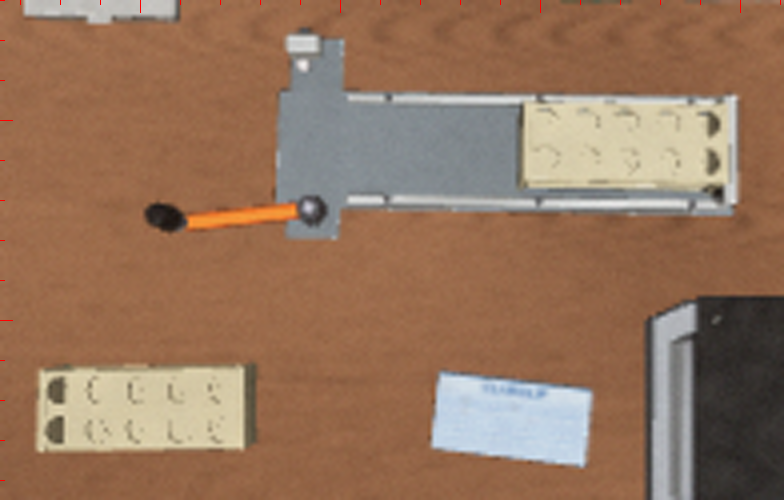

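```bash
python3 - <<'E'
from h import *
np.set_printoptions(precision=1,suppress=True)
c=lambda L:[(215+a/4-.375,170+b/4-.375) for a,b in L]
def rect(n,z,L):
    P=at('top',c(L),z)[:,:2]; m=P.mean(0)
    e=P[1]+P[2]-P[0]-P[3]; print(n,m,'ang',np.degrees(np.arctan2(*(-e/1)))*-1, [np.linalg.norm(P[i]-P[(i+1)%4]) for i in range(4)]); print(P)
rect('loose',66,[(38,370),(245,365),(247,449),(36,452)])
rect('stand',70,[(521,103),(727,101),(729,189),(519,186)])
rect('box',34,[(440,373),(592,390),(584,466),(431,448)])
print('rails l/r, outer?',at('top',c([(346,97),(735,99),(346,203),(735,211)]),16))
print('inner rails',at('top',c([(360,103),(515,106),(360,196),(515,199)]),16))
print('floor',at('top',c([(280,90),(276,200),(345,40),(289,236),(340,237)]),4))
print('handle top',at('top',c([(163,216)]),118),'at72', at('top',c([(163,216)]),72))
print('pivot',at('top',c([(313,209)]),[80]),'keeper',at('top',c([(303,44)]),36))
E
```

```text
loose [446.3 253.1] ang 2.2796986504029095 [np.float64(128.26078882118037), np.float64(50.83617851450243), np.float64(129.78088797079), np.float64(49.64737378655796)]
[[468.5 318.3]
 [474.2 190.2]
 [423.5 187.1]
 [418.9 316.8]]
stand [615.1 -42.2] ang 0.9435736842116665 [np.float64(128.2905684415809), np.float64(55.0487714053191), np.float64(129.80046323530664), np.float64(52.17069080581162)]
[[ 640.2   22. ]
 [ 643.7 -106.2]
 [ 588.7 -107.1]
 [ 588.    22.7]]
box [442.9  23.7] ang -5.094730190270376 [np.float64(96.92928155882524), np.float64(47.50493401008465), np.float64(96.98690739076284), np.float64(47.156496519597674)]
[[470.7  69.6]
 [462.2 -27. ]
 [415.  -22.1]
 [423.7  74.5]]
rails l/r, outer? [[ 649.8  135.4   16. ]
 [ 653.  -122.    16. ]
 [ 579.1  133.5   16. ]
 [ 579.  -121.5   16. ]]
inner rails [[645.9 126.   16. ]
 [645.7  23.   16. ]
 [583.9 124.4  16. ]
 [584.   22.3  16. ]]
floor [[655.5 180.9   4. ]
 [581.1 181.2   4. ]
 [690.5 137.9   4. ]
 [557.2 171.7   4. ]
 [557.3 137.7   4. ]]
handle top [[562.1 235.1 118. ]] at72 [[564.8 243.7  72. ]]
pivot [[570.5 149.7  80. ]] keeper [[681.4 163.2  36. ]]
```

```bash
cat >> h.py <<'E'
from scipy.spatial.transform import Rotation as Ro
def go(p,yaw):
    s=read_state(); R=Ro.from_euler('xyz',s["tool_rot"]); G=Ro.from_euler('xyz',[np.pi,0,np.radians(yaw)])
    print('t',round(s['clock'],2),'at',s['eef_pos'].round(1),'yaw',np.degrees(s['tool_rot']).round(1),'w',round(s['width'],1),'F',s['force'].round(1))
    print('ang',np.degrees((R.inv()*G).as_rotvec()).round(2),'travel cm',(R.inv().apply(np.array(p)-s['eef_pos'])/10).round(3))
E
python3 - <<'E'
from h import *
import cell; print([ (k,getattr(cell,k)) for k in dir(cell) if 'offset' in k.lower()], [k for k in dir(cell) if k[0]!='_'][:40])
go([446,253,200],92.3)
print(proj('scene',[[156,631,231],[446,253,66]]))
E
```

```text
[('grasp_offset', 18.700000000000003)] ['MotionError', 'camera_model', 'finish_job', 'get_image', 'grasp_offset', 'read_state']
t 0.1 at [156.1 630.4 230.5] yaw [-179.9    0.   166.1] w 85.2 F [ 0.2  0.4 -0.2]
ang [-8.000e-02  6.000e-02  7.379e+01] travel cm [-37.213 -29.656   3.101]
[[ -9.56152964 142.68085258]
 [221.02353495 208.0105233 ]]
```

```bash
python3 -m jog '{"angular":[[0,0,0],[0,0,10],[0,0,20],[0,0,30],[0,0,40]],"travel":[[-4,-3,0],[-8.5,-6.5,0],[-13,-10,0],[-17.5,-14,0],[-22,-17.5,0]],"fingers":[0,0,0,0,0]}'; python3 -c "
from h import *
go([446,253,160],92.3)"
```

```text
clock: 0.72
eef_pos: [328.5, 406.2, 231.2]
tool_rot: [-3.141, 0.0, 2.195]
force: [1.1, 0.2, -0.6]
width: 85.2
t 0.72 at [328.5 406.2 231.2] yaw [-180.     0.   125.8] w 85.2 F [ 1.1  0.2 -0.6]
ang [-2.000e-02  2.000e-02  3.345e+01] travel cm [-19.297   0.594   7.121]
```

```bash
python3 -m jog '{"angular":[[0,0,10],[0,0,20],[0,0,30],[0,0,33.5],[0,0,33.5]],"travel":[[-5,0.1,1.5],[-10,0.3,4],[-15,0.5,6],[-19.3,0.6,7.1],[-19.3,0.6,7.1]],"fingers":[0,0,0,0,0]}'; python3 -c "
from h import *
go([446,253,50],92.3)
crop('top','pics/c2.png',215,375,170,290,4)"
```

```text
clock: 1.35
eef_pos: [447.9, 251.7, 159.4]
tool_rot: [-3.141, 0.003, 1.609]
force: [0.2, 0.6, 0.4]
width: 85.2
t 1.35 at [447.9 251.7 159.4] yaw [-180.     0.2   92.2] w 85.2 F [0.2 0.6 0.4]
ang [-0.02  0.18 -0.12] travel cm [ 0.175 -0.18  10.942]
```

View pics/c2.png

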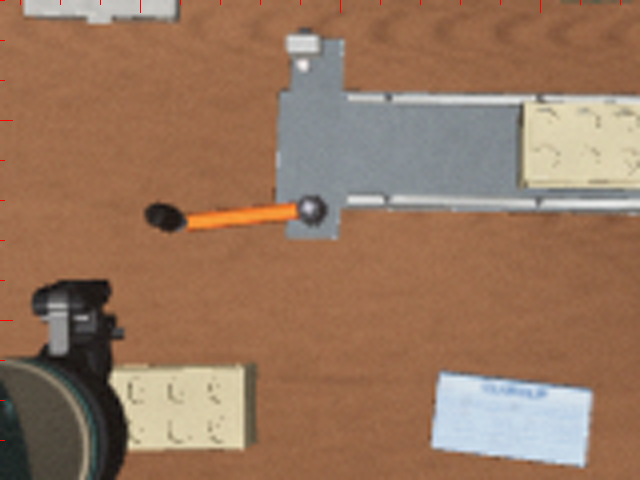

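```bash
python3 -m jog '{"angular":[[0,0,0],[0,0,0],[0,0,0],[0,0,0],[0,0,0]],"travel":[[0.15,-0.15,3],[0.15,-0.15,6],[0.15,-0.15,9],[0.15,-0.15,12.3],[0.15,-0.15,12.3]],"fingers":[0,0,0,0,0]}'; python3 -m jog '{"angular":[[0,0,0],[0,0,0],[0,0,0],[0,0,0],[0,0,0]],"travel":[[0,0,0],[0,0,0],[0,0,0],[0,0,0],[0,0,0]],"fingers":[1,1,1,1,1]}';python3 -c "
from h import *
go([446,253,36],92.3)
crop('scene','pics/c3.png',180,340,160,280,5)"
```

```text
clock: 2.02
eef_pos: [442.3, 258.0, 35.8]
tool_rot: [-3.137, 0.001, 1.618]
force: [-0.2, -0.1, 0.9]
width: 85.5
clock: 2.65
eef_pos: [445.4, 258.0, 39.0]
tool_rot: [3.139, -0.002, 1.616]
force: [-0.7, 0.8, 5.0]
width: 48.7
t 2.65 at [445.4 258.   39. ] yaw [ 1.799e+02 -1.000e-01  9.260e+01] w 48.7 F [-0.7  0.8  5. ]
ang [ 0.12 -0.11  0.28] travel cm [-0.507  0.032  0.298]
```

View pics/c3.png

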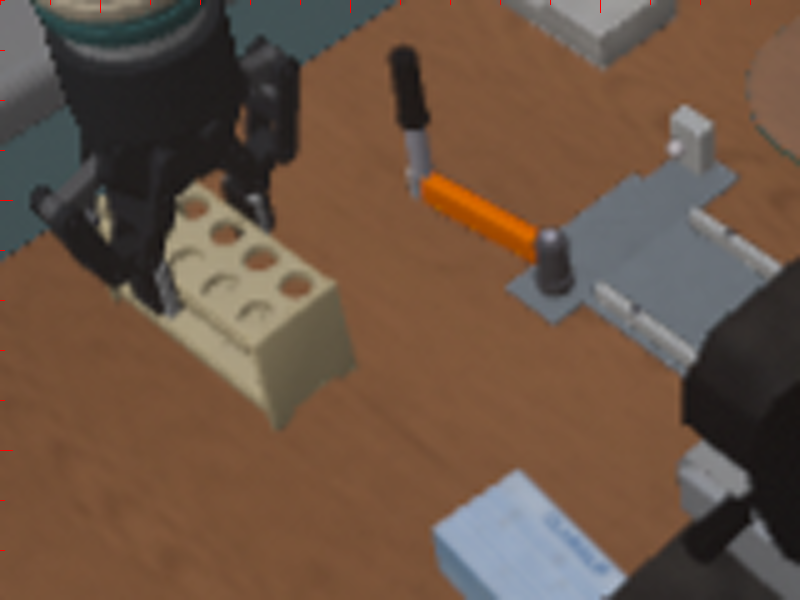

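```bash
python3 -m jog '{"angular":[[0,0,0],[0,0,0],[0,0,0],[0,0,0],[0,0,0]],"travel":[[0,0,-3],[0,0,-7],[0,0,-11],[0,0,-14],[0,0,-14]],"fingers":[1,1,1,1,1]}';python3 -c "
from h import *
go([615,103,180],90.5)"
```

```text
clock: 3.32
eef_pos: [446.1, 258.2, 180.2]
tool_rot: [3.136, -0.004, 1.616]
force: [-0.0, -0.7, -0.6]
width: 48.8
t 3.33 at [446.1 258.2 180.2] yaw [179.7  -0.2  92.6] w 48.8 F [-0.  -0.7 -0.6]
ang [ 0.29 -0.21  2.11] travel cm [-16.273  16.162   0.045]
```

```bash
python3 -m jog '{"angular":[[0,0,0.5],[0,0,1],[0,0,1.5],[0,0,2.1],[0,0,2.1]],"travel":[[-4,4,0],[-8.5,8.5,0],[-12.5,12.5,0],[-16.3,16.2,0],[-16.3,16.2,0]],"fingers":[1,1,1,1,1]}';python3 -m jog '{"angular":[[0,0,0],[0,0,0],[0,0,0]],"travel":[[0,0,0],[0,0,0],[0,0,0]],"fingers":[1,1,1]}';python3 -c "
from h import *
go([615,103,62],90.5)
crop('top','pics/c4.png',240,411,150,275,4.6)"
```

```text
clock: 3.95
eef_pos: [616.1, 95.9, 176.4]
tool_rot: [3.14, 0.004, 1.572]
force: [-1.2, 0.3, 0.3]
width: 48.5
clock: 4.32
eef_pos: [613.1, 103.1, 177.2]
tool_rot: [-3.141, -0.001, 1.581]
force: [0.1, 0.2, 0.3]
width: 48.9
t 4.33 at [613.1 103.1 177.2] yaw [-180.    -0.    90.6] w 48.9 F [0.1 0.2 0.3]
ang [-0.04 -0.04  0.11] travel cm [-0.02   0.195 11.523]
```

View pics/c4.png

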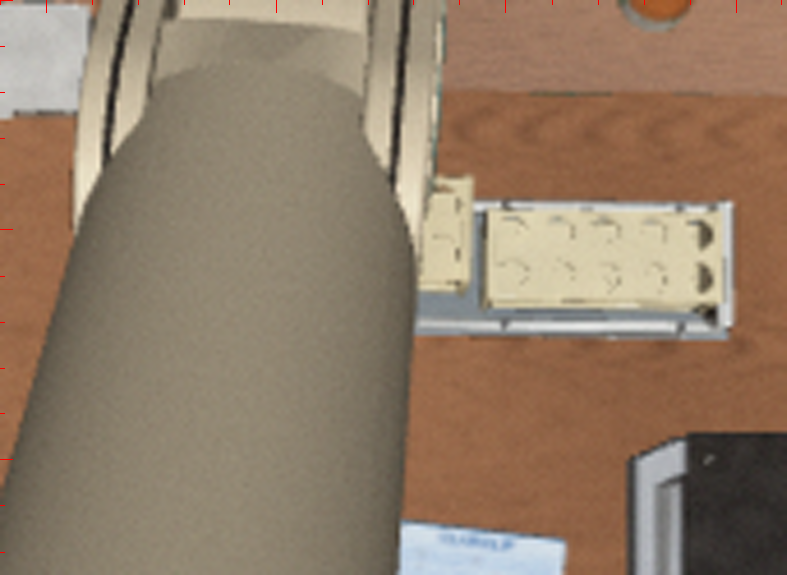

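```bash
python3 - <<'E'
from h import *
c=[(240+a/4.6-.39,150+b/4.6-.39) for a,b in [(473,177),(471,293)]]
print(at('top',c,204).round(1))
c=[(240+a/4.6-.39,150+b/4.6-.39) for a,b in [(486,210),(485,306)]]
print(at('top',c,70).round(1))
E
```

```text
[[636.8  34.7 204. ]
 [582.5  35.  204. ]]
[[640.5  21.   70. ]
 [588.   21.   70. ]]
```

```bash
python3 -m jog '{"angular":[[0,0,0],[0,0,0],[0,0,0],[0,0,0],[0,0,0]],"travel":[[0,0.35,3],[0,0.35,6.5],[0,0.35,10],[0,0.35,11.5],[0,0.35,11.5]],"fingers":[1,1,1,1,1]}';python3 -m jog '{"angular":[[0,0,0],[0,0,0]],"travel":[[0,0,0],[0,0,0]],"fingers":[1,1]}';python3 -c "
from h import *
go([616.5,103,43],90.5)
crop('scene','pics/c5.png',230,390,150,270,5)"
```

```text
clock: 5.0
eef_pos: [616.8, 101.9, 61.8]
tool_rot: [-3.14, 0.0, 1.58]
force: [-0.4, 0.5, -1.3]
width: 48.6
clock: 5.25
eef_pos: [618.4, 101.8, 63.7]
tool_rot: [3.139, -0.0, 1.579]
force: [0.8, 0.3, -0.6]
width: 49.0
t 5.25 at [618.4 101.8  63.7] yaw [179.9  -0.   90.5] w 49.0 F [ 0.8  0.3 -0.6]
ang [ 0.14 -0.02 -0.01] travel cm [ 0.118 -0.192  2.071]
```

View pics/c5.png

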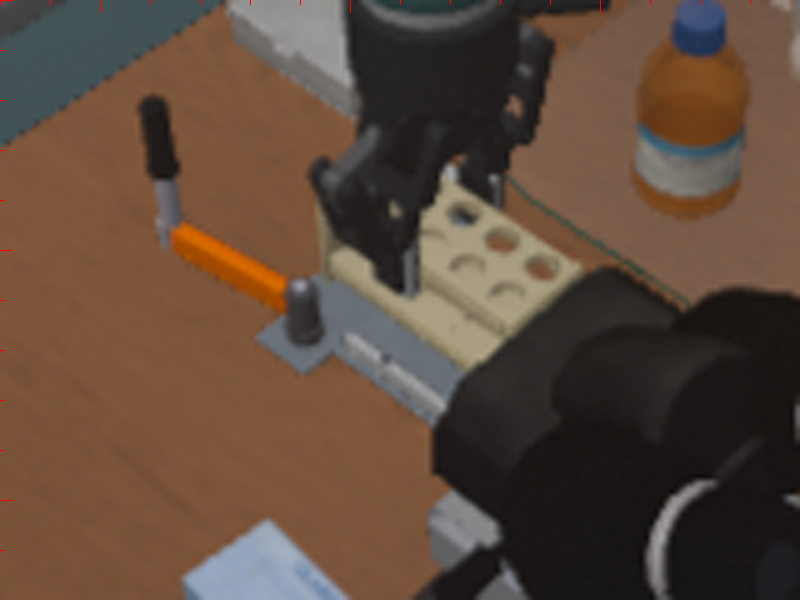

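```bash
python3 -m jog '{"angular":[[0,0,0],[0,0,0],[0,0,0],[0,0,0],[0,0,0]],"travel":[[0.1,-0.15,0.5],[0.1,-0.15,1],[0.1,-0.15,1.5],[0.1,-0.15,1.8],[0.1,-0.15,1.8]],"fingers":[1,1,1,1,1]}';python3 -m jog '{"angular":[[0,0,0],[0,0,0]],"travel":[[0,0,0.2],[0,0,0.2]],"fingers":[1,1]}';python3 -c "
from h import *
go([616,90,43],90.5)"
```

```text
clock: 5.92
eef_pos: [615.6, 102.6, 43.9]
tool_rot: [-3.141, 0.0, 1.579]
force: [-0.6, 0.3, -0.5]
width: 48.7
clock: 6.18
eef_pos: [616.2, 102.6, 43.0]
tool_rot: [3.141, -0.0, 1.579]
force: [-1.0, 0.1, 4.9]
width: 48.9
t 6.17 at [616.2 102.6  43. ] yaw [180.   -0.   90.5] w 48.9 F [-1.   0.1  4.9]
ang [ 0.03 -0.01 -0.02] travel cm [-1.257 -0.027  0.005]
```

```bash
python3 -m jog '{"angular":[[0,0,0],[0,0,0],[0,0,0],[0,0,0],[0,0,0]],"travel":[[-0.4,0,-0.1],[-0.8,0,-0.1],[-1.0,0,-0.1],[-1.2,0,-0.1],[-1.2,0,-0.1]],"fingers":[1,1,1,1,1]}';python3 -m jog '{"angular":[[0,0,0],[0,0,0],[0,0,0]],"travel":[[-0.15,0,0],[-0.3,0,0],[-0.3,0,0]],"fingers":[1,1,1]}';python3 -c "
from h import *
go([616,88,43],90.5)"
```

```text
clock: 6.8
eef_pos: [615.9, 90.4, 43.2]
tool_rot: [-3.141, 0.0, 1.579]
force: [-0.8, -0.1, -1.4]
width: 48.7
clock: 7.18
eef_pos: [616.0, 88.5, 43.3]
tool_rot: [-3.142, -0.001, 1.58]
force: [-1.5, 1.5, -0.7]
width: 48.6
t 7.17 at [616.   88.5  43.3] yaw [-1.80e+02 -1.00e-01  9.05e+01] w 48.6 F [-1.5  1.5 -0.7]
ang [-0.   -0.05  0.03] travel cm [-0.052  0.001  0.029]
```

Slight contact. I'll keep pushing gently until the end stop holds.

```bash
python3 -m jog '{"angular":[[0,0,0],[0,0,0],[0,0,0]],"travel":[[-0.2,0,0],[-0.2,0,0],[-0.2,0,0]],"fingers":[1,1,1]}';python3 -m jog '{"angular":[[0,0,0],[0,0,0],[0,0,0]],"travel":[[-0.2,0,0],[-0.2,0,0],[-0.2,0,0]],"fingers":[1,1,1]}';python3 -m jog '{"angular":[[0,0,0],[0,0,0],[0,0,0]],"travel":[[-0.2,0,0],[-0.2,0,0],[-0.2,0,0]],"fingers":[1,1,1]}'
```

```text
clock: 7.55
eef_pos: [616.0, 88.4, 43.4]
tool_rot: [-3.142, -0.003, 1.581]
force: [-0.5, 5.1, 0.5]
width: 48.6
clock: 7.92
eef_pos: [615.8, 88.4, 43.4]
tool_rot: [-3.141, -0.005, 1.583]
force: [-0.3, 9.3, -0.2]
width: 48.5
clock: 8.3
eef_pos: [615.7, 88.4, 43.5]
tool_rot: [-3.141, -0.007, 1.584]
force: [-1.3, 11.4, 1.7]
width: 48.7
```

```bash
python3 -m jog '{"angular":[[0,0,0],[0,0,0],[0,0,0],[0,0,0],[0,0,0]],"travel":[[0.35,0,0],[0.35,0,0],[0.35,0,0],[0.35,0,0],[0.35,0,0]],"fingers":[1,1,0.2,0.2,0.2]}';python3 -m jog '{"angular":[[0,0,0],[0,0,0],[0,0,0],[0,0,0],[0,0,0]],"travel":[[0,0,-1],[0,0,-3],[0,0,-7],[0,0,-12],[0,0,-12]],"fingers":[0.2,0.2,0.2,0.2,0.2]}'
```

```text
clock: 8.93
eef_pos: [616.1, 84.0, 43.3]
tool_rot: [3.141, 0.001, 1.578]
force: [0.2, 0.1, 1.1]
width: 68.8
clock: 9.55
eef_pos: [619.5, 85.1, 169.2]
tool_rot: [3.131, -0.001, 1.579]
force: [0.4, -0.2, -0.9]
width: 67.9
```

```bash
python3 -m jog '{"angular":[[0,0,0],[0,0,0],[0,0,0],[0,0,0],[0,0,0]],"travel":[[4,-2,-1],[9,-5,-1],[14,-8,-1],[19,-11,-1],[23,-13,-1]],"fingers":[0.2,0.2,0.2,0.2,0.2]}';python3 -m jog '{"angular":[[0,0,0],[0,0,0]],"travel":[[0,0,0],[0,0,0]],"fingers":[0.2,0.2]}';python3 -c "
from h import *
go([562,240,180],90)
crop('top','pics/c6.png',240,411,150,275,4.6)"
```

```text
clock: 10.18
eef_pos: [481.9, 316.4, 173.6]
tool_rot: [-3.141, -0.001, 1.581]
force: [-0.2, -0.0, -0.2]
width: 68.6
clock: 10.42
eef_pos: [484.3, 313.3, 173.6]
tool_rot: [3.141, 0.001, 1.579]
force: [0.6, -1.1, -0.0]
width: 68.2
t 10.43 at [484.3 313.3 173.6] yaw [180.    0.   90.5] w 68.2 F [ 0.6 -1.1 -0. ]
ang [0.03 0.04 0.48] travel cm [-7.399  7.709 -0.632]
```

View pics/c6.png

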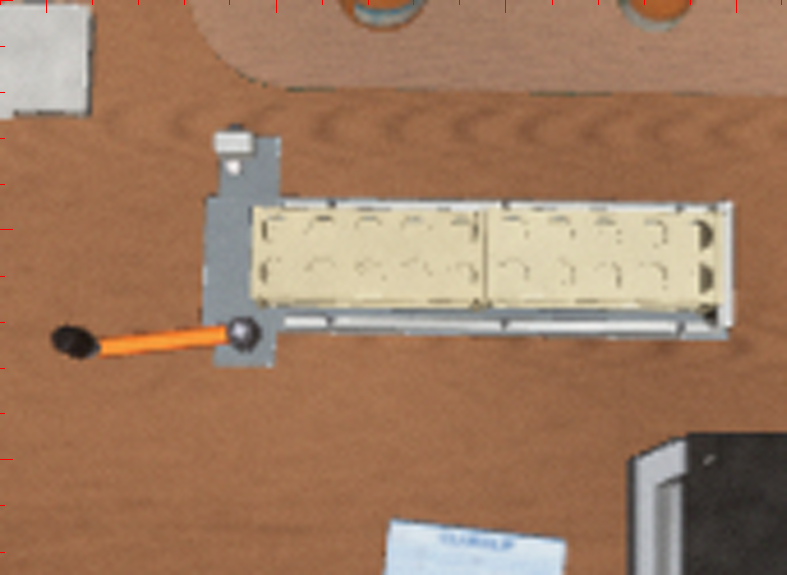

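The racks are in line with no gap visible (joint at crop col 485). The gate is still open, with the handle at about (70–90,342).

```bash
python3 - <<'E'
from h import *
f=lambda L:[(240+a/4.6-.39,150+b/4.6-.39) for a,b in L]
print(at('top',f([(66,339),(88,346)]),[118,72]).round(1))
print(at('top',f([(253,207),(252,306),(485,256),(722,258)]),70).round(1))
go([562,239,180],90)
E
```

```text
[[562.8 238.5 118. ]
 [562.  235.2  72. ]]
[[ 639.8  148.2   70. ]
 [ 585.6  147.2   70. ]
 [ 615.2   21.3   70. ]
 [ 616.5 -106.6   70. ]]
t 10.47 at [484.8 312.6 173.6] yaw [180.    0.   90.4] w 68.6 F [-0.7 -0.5  0.7]
ang [0.04 0.05 0.38] travel cm [-7.409  7.673 -0.629]
```

```bash
python3 -m jog '{"angular":[[0,0,0.4],[0,0,0.4],[0,0,0.4],[0,0,0.4],[0,0,0.4]],"travel":[[-4,4,0],[-7.4,7.7,0],[-7.4,7.7,0],[-7.4,7.7,0],[-7.4,7.7,0]],"fingers":[0.2,0.2,0.2,0.2,0.2]}';python3 -c "
from h import *
go([562.5,238,84],90)"
```

```text
clock: 11.1
eef_pos: [560.8, 241.4, 173.2]
tool_rot: [-3.141, -0.001, 1.573]
force: [0.4, 1.2, 0.3]
width: 68.0
t 11.1 at [560.8 241.4 173.2] yaw [-179.9   -0.    90.1] w 68.0 F [0.4 1.2 0.3]
ang [-0.06 -0.03  0.14] travel cm [-0.35   0.175  8.916]
```

```bash
python3 -m jog '{"angular":[[0,0,0],[0,0,0],[0,0,0],[0,0,0],[0,0,0]],"travel":[[-0.3,0.1,2],[-0.3,0.1,5],[-0.3,0.1,8],[-0.3,0.1,8.9],[-0.3,0.1,8.9]],"fingers":[0.2,0.2,0.2,0.2,0.2]}';python3 -m jog '{"angular":[[0,0,0],[0,0,0],[0,0,0],[0,0,0],[0,0,0]],"travel":[[0,0,0],[0,0,0],[0,0,0],[0,0,0],[0,0,0]],"fingers":[1,1,1,1,1]}';python3 -c "
from h import *
go([562.5,238,84],90)"
```

```text
clock: 11.72
eef_pos: [562.3, 238.2, 84.2]
tool_rot: [-3.141, 0.0, 1.573]
force: [0.3, 0.6, 1.4]
width: 68.3
clock: 12.35
eef_pos: [563.1, 238.0, 85.1]
tool_rot: [3.141, -0.001, 1.572]
force: [-0.8, 0.6, 6.9]
width: 12.2
t 12.35 at [563.1 238.   85.1] yaw [179.9  -0.   90.1] w 12.2 F [-0.8  0.6  6.9]
ang [ 0.06 -0.04  0.08] travel cm [ 0.    -0.064  0.106]
```

```bash
python3 -m jog '{"angular":[[0,0,0],[0,0,0],[0,0,0],[0,0,0],[0,0,0]],"travel":[[0.08,1.5,0],[-0.2,3.1,0],[-0.8,4.7,0],[-1.7,6.1,0],[-1.7,6.1,0]],"fingers":[1,1,1,1,1]}';python3 -c "
from h import *
go([645.3,195.5,85],90)"
```

```text
clock: 12.98
eef_pos: [626.5, 220.9, 85.0]
tool_rot: [3.137, -0.001, 1.571]
force: [2.7, 3.3, 4.4]
width: 12.3
t 12.97 at [626.5 220.9  85. ] yaw [ 1.797e+02 -1.000e-01  9.000e+01] w 12.3 F [2.7 3.3 4.4]
ang [ 0.27 -0.08  0.03] travel cm [-2.545  1.883  0.006]
```

```bash
python3 -m jog '{"angular":[[0,0,0],[0,0,0],[0,0,0],[0,0,0],[0,0,0]],"travel":[[-1.2,1.2,0],[-2.5,2.1,0],[-4.1,2.75,0],[-4.7,2.95,0],[-4.7,2.95,0]],"fingers":[1,1,1,1,1]}';python3 -c "
from h import *
go([656,155,85],90)"
```

```text
clock: 13.6
eef_pos: [655.9, 171.2, 85.0]
tool_rot: [3.137, 0.002, 1.571]
force: [5.1, 0.6, 4.1]
width: 12.0
t 13.6 at [655.9 171.2  85. ] yaw [1.797e+02 1.000e-01 9.000e+01] w 12.0 F [5.1 0.6 4.1]
ang [ 0.28  0.12 -0.  ] travel cm [-1.616  0.009  0.008]
```

```bash
python3 -m jog '{"angular":[[0,0,0],[0,0,0],[0,0,0],[0,0,0],[0,0,0]],"travel":[[-0.5,0.05,0],[-1.0,0.1,0],[-1.5,0.1,0],[-1.6,0.1,0],[-1.6,0.1,0]],"fingers":[1,1,1,1,1]}';python3 -m jog '{"angular":[[0,0,0],[0,0,0],[0,0,0]],"travel":[[-0.3,0,0],[-0.3,0,0],[-0.3,0,0]],"fingers":[1,1,1]}';python3 -m jog '{"angular":[[0,0,0],[0,0,0],[0,0,0]],"travel":[[-0.3,0,0],[-0.3,0,0],[-0.3,0,0]],"fingers":[1,1,1]}'
```

```text
clock: 14.22
eef_pos: [658.0, 157.8, 85.1]
tool_rot: [3.134, -0.001, 1.571]
force: [8.5, 3.4, 0.6]
width: 12.4
clock: 14.6
eef_pos: [658.1, 156.4, 85.1]
tool_rot: [3.133, -0.003, 1.572]
force: [8.9, 5.6, -1.0]
width: 12.4
clock: 14.98
eef_pos: [658.2, 154.4, 85.1]
tool_rot: [3.133, -0.004, 1.571]
force: [9.1, 7.4, -0.5]
width: 12.7
```

```bash
for i in 1; do :; done; python3 -m jog '{"angular":[[0,0,0],[0,0,0],[0,0,0]],"travel":[[-0.3,0,0],[-0.3,0,0],[-0.3,0,0]],"fingers":[1,1,1]}';python3 -m jog '{"angular":[[0,0,0],[0,0,0],[0,0,0]],"travel":[[-0.3,0,0],[-0.3,0,0],[-0.3,0,0]],"fingers":[1,1,1]}'; python3 -c "
from h import *
crop('scene','pics/c7.png',230,390,150,270,5)"
```

```text
clock: 15.35
eef_pos: [658.5, 148.9, 85.2]
tool_rot: [3.133, -0.001, 1.572]
force: [9.9, 2.4, -0.8]
width: 12.3
clock: 15.72
eef_pos: [658.4, 148.8, 85.1]
tool_rot: [3.133, -0.004, 1.574]
force: [11.0, 8.3, -0.7]
width: 12.4
```

View pics/c7.png

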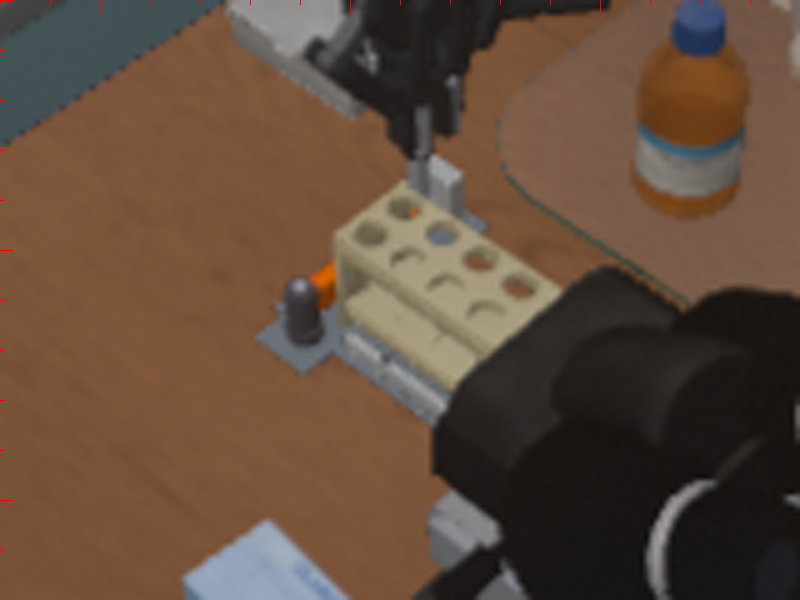

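Resistance built up, then there was a snap (154→149 mm, force drop), and a hard stop followed: the catch has been passed. I'll release and retreat.

```bash
python3 -m jog '{"angular":[[0,0,0],[0,0,0],[0,0,0],[0,0,0],[0,0,0]],"travel":[[0,0,0],[0,0,0],[0,0,0],[0,0,0],[0,0,0]],"fingers":[0.4,0.4,0.4,0.4,0.4]}'; python3 -m jog '{"angular":[[0,0,0],[0,0,0],[0,0,0],[0,0,0],[0,0,0]],"travel":[[0,0,-2],[0,0,-5],[0,0,-9],[0,0,-12],[0,0,-12]],"fingers":[0.4,0.4,0.4,0.4,0.4]}';python3 -m jog '{"angular":[[0,0,0],[0,0,0],[0,0,0],[0,0,0],[0,0,0]],"travel":[[4,-4,0],[8,-8,0],[12,-12,0],[17,-16,0],[17,-16,0]],"fingers":[0.4,0.4,0.4,0.4,0.4]}'; python3 -c "
from h import *
crop('top','pics/c8.png',240,411,130,260,4.6)"
```

```text
clock: 16.4
eef_pos: [654.2, 145.7, 84.2]
tool_rot: [-3.141, 0.0, 1.572]
force: [-0.1, -0.1, -0.9]
width: 51.4
clock: 17.02
eef_pos: [656.6, 146.0, 208.9]
tool_rot: [3.134, -0.002, 1.572]
force: [-0.9, 0.4, -1.0]
width: 51.3
clock: 17.65
eef_pos: [488.9, 321.7, 203.8]
tool_rot: [-3.137, -0.003, 1.583]
force: [0.4, -0.3, 0.3]
width: 51.0
```

View pics/c8.png

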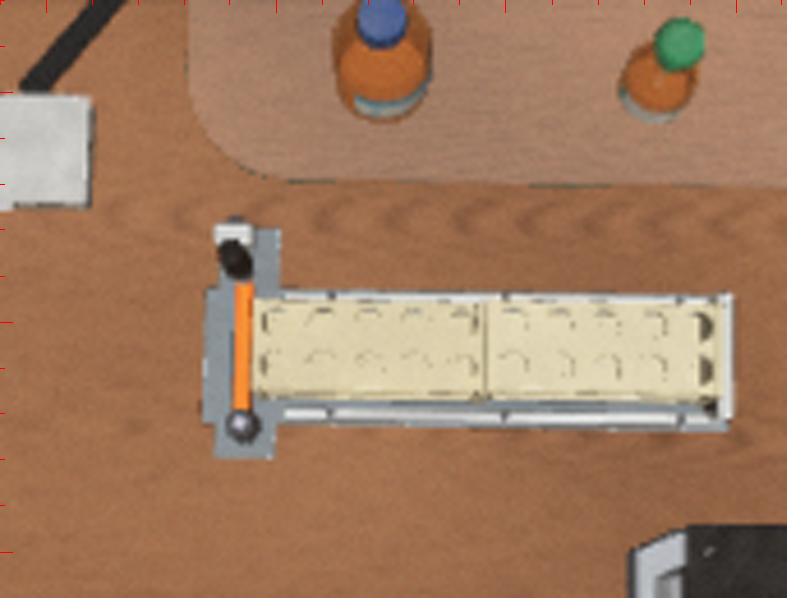

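The gate lies straight across: its arm runs down crop cols 243–245 from the handle to the pivot. The racks are flush (joint at col 485) and the bottles are undisturbed. I'm handing in.

```bash
python3 -m jog '{"angular":[[0,0,0],[0,0,0]],"travel":[[0,0,0],[0,0,0]],"fingers":[0.4,0.4]}'; python3 -c "
from cell import *
print(finish_job())"
```

```text
clock: 17.95
eef_pos: [495.3, 313.8, 204.4]
tool_rot: [3.141, 0.001, 1.569]
force: [0.3, 0.6, -0.0]
width: 51.0
the job is handed in; nothing more can be done
None
```

The loose rack is standing in the channel, butted against the standing rack, and the gate is shut past its catch. I handed the job in at about 18 s of the 51 s allowed; it gave no verdict.

- **Racks:** I lowered the loose rack into the channel and slid it back until it stopped moving while the push rose to about 11 N. I then let go. The last top picture shows the two racks in line with no visible gap. By camera they measure about 254 mm end to end, against 256 mm nominal, which is within calibration error.
- **Gate:** I closed it only after the racks were seated, pinching the handle and swinging it along its arc. The resistance rose to about 7 N, then the handle snapped from y = 154 to 149 mm and came up against a hard stop. In the last picture the arm lies straight across the channel.
- **Bystanders:** The bottles look undisturbed in the last picture. The cover-glass box was outside that crop, but it had not visibly moved in the scene view taken just before I released the gate. The arm was clear of everything at the end.

One reading disagreed: while I held the loose rack above the channel, the camera put it about 3 mm in x from where the tool reading did. I split the difference, and it went in without touching the rails.

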